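# Tip the drying tray to turn the board onto its face

### The arm

A 6-joint arm with a two-finger parallel gripper is mounted at the origin on a cart in front of the work surface, level with it; the furniture and walls round the work are solid. World frame = base frame: x ahead of the robot, y to its left, z up, the work surface at z = 0. Lengths are in m, angles in rad, forces in N, time in s.
With the tool pointing down it reaches from about 0.3 to 0.775 m from the base axis. Payload 14.6 kg.
Tool frame: the origin (TCP) lies midway between the tips of the shut fingers; the grasp point (between the pads) lies 19 mm behind it; z points along the fingers, y is the line along which they close (so a half turn about z gives the same grasp; the last joint's range is limited). The gripper opens to 85 mm and grips with 20 to 120 N. Pads are 22 mm wide; open, the fingers measure 114 mm over their backs; the gripper's body (76 mm by 85 mm) begins 54 mm behind the grasp point. The pads swing forward as they close: fully open they stand 13 mm farther back than shut.
Start: joints at [-1.371, 0.3, 1.521, -0, 1.321, -0.067], TCP at [0.145, -0.531, 0.231] pointing down, gripper open.
Joint ranges: [-3.03, 3.03], [-0.79, 2.21], [0.23, 2.52], [-1.04, 4.18], [0, 3.07], [-2.55, 2.55]. Speed limits (rad/s): [2.22, 2.22, 2.57, 3.14, 3.14, 3.14].

### API

Orientations are given as [roll, pitch, yaw] about the fixed x, y, z axes, in that order (R = Rz(yaw) Ry(pitch) Rx(roll)).
In Python, from cell import arm gives the robot as it stands. The module is installed in compiled form; this text tells all that it offers. Calls block until the motion is done:
- arm.movep(position, orientation): joint-space move of the TCP to a pose.
- arm.movel(position, rot=None, vel=0.15, until_force=None): straight line of the TCP; rot=None keeps the orientation; vel is the mean speed in m/s. With until_force (N) it stops when the force on the tool has changed by that much, and returns True; else False.
- arm.move_joints(angles): joint-space move.
- arm.set_gripper(opening, strength=None): finger opening in m; strength is the grip in N (None keeps the last); returns when the fingers have stopped.
- arm.pause(seconds).
- arm.ik(position, orientation): joint angles nearest the present ones, or None.
- arm.read_state(): the state.
- arm.read_camera(name): name is "scene" or "top"; returns a dict with "image" (480x640x3 uint8, blue, green, red), "intrinsics" (3x3 intrinsics, pixels), "k1" (the pictures are not rectified: a ray, as slopes to the right and down, at radius r is drawn at 1 + k1 r^2 times it, then the intrinsics apply), "R" (3x3) and "t" (3): a world point X has camera coordinates R X + t. Camera axes: x right, y down, z forward; pixel columns grow to the right and rows downward; lengths in m; the calibration is good to about 2 mm. A picture is of the moment at which its call begins. There is no depth.
A pose or a line that the arm cannot do raises arm.IKError and nothing moves.
- arm.finish_job(): hands the job in; it is judged then, once.
The state is a dict: "t": time; "joint_positions": joint angles; "joint_vel": joint speeds; "joint_torque": joint torques, N m; "tcp_pos": TCP position; "tcp_rot": TCP orientation; "ft_force": force on the tool from outside, world axes, zero at the start; "torque": the same for the moment, N m; "width": finger opening in m; "finger_force": force on a finger pad.
Only numpy, scipy, OpenCV 4.12 (cv2) and the standard library are available. Lean on these libraries where they do the work, as an engineer would, in place of code of your own. Each camera call takes 0.05 s, during which the arm holds its last target. There are 200 camera calls.

### The job

The small wooden board leans in the white drying tray. Tip the tray towards its ribbed end until the board tumbles over and lies on its front, without touching the clean board with the robot; then set the tray down gently, centred and square on the cork mat with the board lying flat in it, and let go. Leave the other things where they stand.

Things in the scene. Friction and masses are not known exactly. Their poses are not given: they have to be found in the camera images.
- tray: white drying tray with wooden arch handle, loose, 0.35 kg (varies 20 %; the board adds 0.12). 190 (x) x 140 (y) mm, 135 high over the handle; walls 36 mm high (20 mm at the back); origin = centre of underside, z up. Stands on the bare worktop, its ribbed front end (-x) facing the robot within 0.45 rad.
- tray_deck (a point): centre of the tray's ribbed deck, on top of the ribs: 35 mm in front (-x) of the tray's origin and 14 mm above it. The deck runs from 91 mm before to 20 mm behind the tray's origin, between the front wall and the slot, 130 mm wide. Axes as the tray's.
- tray_slot (a point): back edge of the slot's floor, 38 mm behind (+x) the tray's origin and 4 mm above it. The slot is 18 mm wide along x and 10 mm lower than the deck. From here the slatted rest leans back (+x) 35 deg from vertical; its top is about 60 mm above the tray's underside. Axes as the tray's.
- tray_grip (a point): middle of the handle, 122 mm straight above the tray's origin: a wooden bar along the tray's y, 14 mm thick (x), 26 mm high (109 to 135 mm above the underside), 130 mm between its two posts. Axes as the tray's. The board stays below 92 mm above the underside as it tumbles through under the bar.
- board: wooden board 85 x 110 x 12 mm (x, y, z), 0.12 kg, loose. Origin = centre of its back; z points out of its front (dark groove). Starts in the slot, back on the rest, +x edge up. With the tray tipped front wall down by about 25 to 32 deg (40 to 45 is sure) it trips on the slot's edge, falls front face down on the deck, slides to the front wall and stays so when levelled.
- mat: flat cork mat 210 x 170 x 5 mm (x, y, z), fixed on the worktop; origin = centre of its underside, its top 5 mm above that. The tray's long side (x) shall lie along the mat's long side (x).
- cup: small espresso cup, striped, 60 mm wide, 49 mm high; a bystander, to be left alone; origin = centre of its underside
- egg_timer: egg timer, round, 61 mm wide, 63 mm high; a bystander, loose, to be left alone; origin = centre of its underside
- tin: low round food tin, 86 mm wide, 40 mm high; a bystander, loose, to be left alone; origin = centre of its underside
- jar: spice jar, 41 mm wide, 105 mm high; a bystander, loose, to be left alone; origin = centre of its underside
- soap: bar of soap, 42 x 60 x 20 mm; a bystander, loose, to be left alone; origin = centre of its underside
- glass: upturned glass tumbler, 80 mm wide, 91 mm high; a bystander, to be left alone; origin = centre of its underside

How it is judged:
On the way:
1. the tray is tipped by more than 20 deg and the board has tumbled over in it onto its front (angle between tray's own z axis and vertical above 0.35 rad and angle between board's own z axis and vertical above 1.9 rad and z of board in the frame of tray between 0 and 0.045 m), for 0.1 s.
At the end, for the whole second after the job is handed in: The board lies flat in the tray on its front face (within about 10 deg), on the ribbed deck; the tray stands level and flat on the cork mat, its centre within 25 mm of the mat's and its long side within 10 deg of the mat's long side, either way round; both at rest and released (angle between board's own z axis and vertical above 2.95 rad and x of board in the frame of tray between -0.09 and 0.03 m and z of board in the frame of tray between 0.015 and 0.04 m and angle between tray's own z axis and vertical below 0.04 rad and height (world z) of tray between 0.002 and 0.009 m and horizontal distance between tray and mat below 0.025 m and angle between the x axis of tray and the x axis of mat, either way round below 0.17 rad and linear speed of each of tray, board below 0.02 m/s); the robot touches nothing.
It fails at once if the robot touches the board (contact force between any of the fingers, the arm and board above 0.5 N).
It fails at once if the tray is dropped or banged down on the mat (faster than 0.3 m/s within 10 mm of the mat) (horizontal distance between tray and mat below 0.08 m and height (world z) of tray below 0.015 m and linear speed of tray above 0.3 m/s).
It fails at once if the egg timer, tin, jar or soap is moved by more than 20 mm (distance of any of egg_timer, tin, jar, soap from where it was at the start of the episode above 0.02 m).
It also fails if it takes over 54 s, if anything falls off the work surface, if the arm or the gripper's body presses on something with over 40 N, if the wrist force passes 120 N, or if a joint passes its speed limit or range.

## Working session

There is one attempt and no reset: what is moved stays moved. The work goes in short steps, each a Python script; the robot and the scene stay as the last script left them, time stands still between calls to the robot, and variables do not carry over. Pictures are saved under pics/ and viewed, at most 10 in all, crops included, and the job is handed in when it is done.

```bash
mkdir -p pics; python3 - <<'E'
from cell import arm
import cv2,pickle
for n in("top","scene"):
    c=arm.read_camera(n); cv2.imwrite(f"pics/{n}0.png",c["image"]); pickle.dump(c,open(f"{n}0.pkl","wb"))
    print(n,c["intrinsics"],c["k1"],c["R"],c["t"])
print(arm.read_state())
E
```

```text
top [[495.20348666   0.         321.55006357]
 [  0.         495.20348666 239.07725579]
 [  0.           0.           1.        ]] -0.13795110854831055 [[-0.02406007 -0.99956487 -0.01706387]
 [-0.99770311  0.0250894  -0.06292079]
 [ 0.06332153  0.0155108  -0.99787264]] [0.12027225 0.60808792 1.17366693]
scene [[433.42732238   0.         322.42927744]
 [  0.         433.42732238 237.80461363]
 [  0.           0.           1.        ]] 0.017971605637278152 [[-0.79969069 -0.60035567  0.00823815]
 [-0.42403378  0.55500463 -0.71565719]
 [ 0.42507664 -0.57579765 -0.69840312]] [0.52987636 0.26806776 0.92380201]
{'t': 0.1, 'joint_positions': array([-1.37062693e+00,  3.00442966e-01,  1.52154965e+00, -1.14564647e-05,
        1.32071122e+00, -6.65907943e-02]), 'joint_vel': array([ 0.00030568, -0.00119348, -0.00121702,  0.00145879,  0.00105508,
       -0.00186252]), 'joint_torque': array([ 1.22631052e-03, -5.44378424e+01, -3.62370658e+01, -8.77000616e-05,
        3.04719440e-03,  1.74276636e-05]), 'tcp_pos': array([ 0.14493896, -0.53032658,  0.23075005]), 'tcp_rot': array([-3.14048319e+00, -6.28676644e-05,  2.66762993e-01]), 'ft_force': array([ 0.09490134,  0.39925511, -0.54511447]), 'torque': array([-0.02094836, -0.055725  , -0.0103052 ]), 'finger_force': 0.0, 'width': 0.08547052099336035}
```

View pics/top0.png

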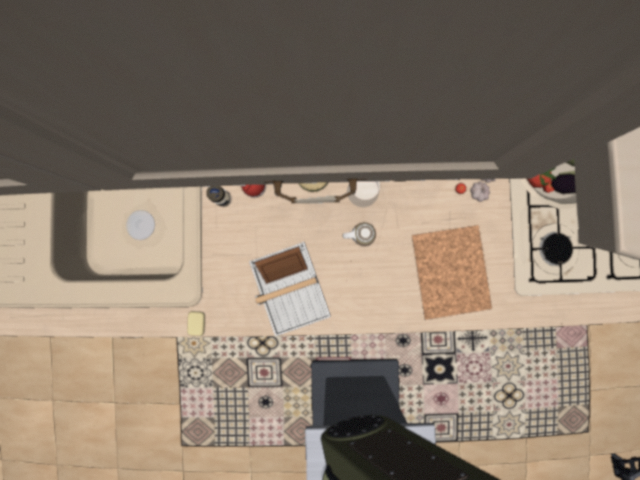

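View pics/scene0.png

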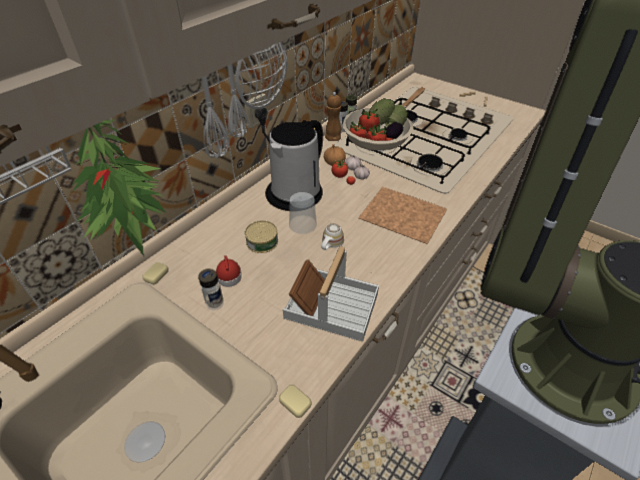

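The top view shows the tray near (290,287), its handle from (257,299) to (318,282), the mat near (452,272), the cup at (363,234) and one soap at (196,322). I'll enlarge both views to get accurate corners.

```bash
python3 - <<'E'
import cv2,numpy as np
t=cv2.imread("pics/top0.png")[215:345,240:500]; s=cv2.imread("pics/scene0.png")
cv2.imwrite("pics/topz.png",cv2.resize(t,None,fx=3,fy=3,interpolation=cv2.INTER_CUBIC))
cv2.imwrite("pics/scz.png",cv2.resize(s[180:350,270:460],None,fx=3.5,fy=3.5,interpolation=cv2.INTER_CUBIC))
E
```

```text
(no output)
```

View pics/topz.png

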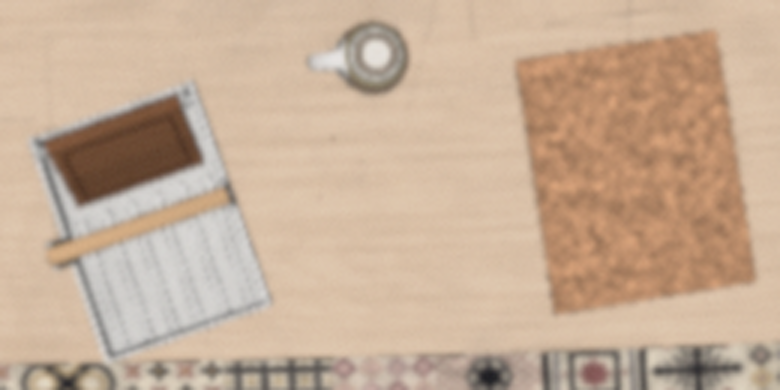

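View pics/scz.png

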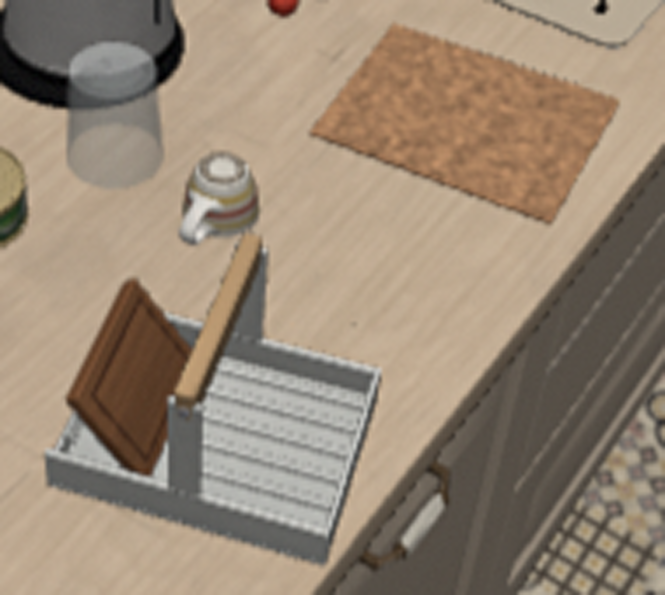

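```bash
cat >fit.py <<'E'
import numpy as np,pickle
from scipy.optimize import least_squares
C={n:pickle.load(open(n+"0.pkl","rb")) for n in("top","scene")}
def proj(n,X,C=C):
    c=C[n]; p=c["R"]@X+c["t"]; s=p[:2]/p[2]; s=s*(1+c["k1"]*(s@s))
    return (c["intrinsics"]@[*s,1])[:2]
def px(n,u):
    u=np.array(u)+.5
    return u/3-.5+[240,215] if n=="top" else u/3.5-.5+[270,180]
def unproj(n,uv,z):
    return least_squares(lambda q:proj(n,np.array([*q,z]))-uv,[.5,0]).x
def W(q,X): 
    c,s=np.cos(q[2]),np.sin(q[2]); return np.array([q[0]+c*X[0]-s*X[1],q[1]+s*X[0]+c*X[1],X[2]])
E
cat >f1.py <<'E'
from fit import *
T=[("top",(110,356),(-.095,.07,.036)),("top",(271,302),(-.095,-.07,.036)),("top",(33,140),(.095,.07,.02)),("top",(193,84),(.095,-.07,.02)),
("top",(50,254),(0,.07,.135)),("top",(230,196),(0,-.07,.135)),
("scene",(380,371),(-.095,-.07,.036)),("scene",(47,455),(.095,.07,.02)),("scene",(325,562),(-.095,.07,0))]
M=[]
for n,ps in (("top",[(516,60),(716,31),(754,281),(555,313)]),("scene",[(311,132),(398,25),(618,102),(552,220)])):
    for p,X in zip(ps,[(.105,.085,.005),(.105,-.085,.005),(-.105,-.085,.005),(-.105,.085,.005)]): M.append((n,p,X))
for L,q0 in((T,[.5,.05,.3]),(M,[.5,-.3,0])):
    r=least_squares(lambda q:np.concatenate([proj(n,W(q,X))-px(n,p) for n,p,X in L]),q0,loss="soft_l1")
    print(r.x); print(np.round(np.array([proj(n,W(r.x,X))-px(n,p) for n,p,X in L]),1).tolist())
for nm,uv,z in(("cup",(363,234),.04),("glass",(302,225),0),("soapF",(295,400),.01),("timer",(230,272),.03),("jar",(212,300),0),("edge",(455,332),0)):
    print(nm,unproj("top" if nm in("cup","edge") else "scene",uv,z))
E
python3 f1.py
python3 - <<'E'
from cell import arm
for p in ([.5,.05],[.5,-.3]):
  for yaw in (0,1.57,-1.57,3.14): 
    for dp in (0,.75,-.75):
      print(p,yaw,dp, arm.ik([*p,.25],[3.1416,dp,yaw]))
E
```

```text
[0.49675607 0.18319112 0.30831369]
[[-1.5, 1.7], [0.8, 0.6], [-0.4, -2.0], [1.0, -2.2], [-0.6, 0.1], [0.2, -1.4], [1.4, -1.7], [-0.0, 2.0], [0.3, 0.4]]
[ 0.5241626  -0.21029147  0.11814381]
[[-0.7, -0.5], [0.0, -0.6], [0.4, 0.5], [-0.9, 0.4], [-0.1, -0.6], [-0.5, -1.2], [1.9, -0.9], [0.4, 0.5]]
cup [0.61919318 0.00640962]
glass [0.72873969 0.0083671 ]
soapF [0.4149117  0.41960332]
timer [0.74099589 0.27249159]
jar [0.73342575 0.34502991]
edge [ 0.37597567 -0.21568176]
[0.5, 0.05] 0 0 [2.67637866e-02 1.78783439e-01 1.62669695e+00 7.55076216e-06
 1.33611207e+00 1.59755836e+00]
[0.5, 0.05] 0 0.75 [0.02007756 0.60451197 1.19455584 0.01579247 2.09237033 1.59335679]
[0.5, 0.05] 0 -0.75 [ 0.0401086  -0.14535762  2.11583327 -0.06671102  0.42235002  1.66101481]
[0.5, 0.05] 1.57 0 [2.67672749e-02 1.78787895e-01 1.62669170e+00 2.08173986e-07
 1.33612040e+00 2.75635533e-02]
[0.5, 0.05] 1.57 0.75 [ 0.34195295  0.33175445  1.59220617 -0.69769776  1.53267067  0.48569658]
[0.5, 0.05] 1.57 -0.75 [-0.3010236   0.26343507  1.68157284  0.71184337  1.49089268 -0.46902911]
[0.5, 0.05] -1.57 0 None
[0.5, 0
[... 760 characters left out ...]
+00 -6.02430408e-01]
[0.5, -0.3] 1.57 0.75 [-0.33094153  0.27249191  1.66998459 -0.82016893  1.07967522  0.03011968]
[0.5, -0.3] 1.57 -0.75 [-0.80480765  0.64055881  1.13768157  0.52467801  1.90674118 -0.76822269]
[0.5, -0.3] -1.57 0 [-6.03231028e-01  3.60958850e-01  1.39656292e+00  4.24629685e-06
  1.38406483e+00  2.53756451e+00]
[0.5, -0.3] -1.57 0.75 [-0.80453109  0.64101781  1.13695155  0.52407555  1.90761005  2.37233622]
[0.5, -0.3] -1.57 -0.75 None
[0.5, -0.3] 3.14 0 [-6.03226725e-01  3.60960260e-01  1.39656103e+00 -6.16361142e-06
  1.38406721e+00 -2.17242925e+00]
[0.5, -0.3] 3.14 0.75 None
[0.5, -0.3] 3.14 -0.75 [-0.4731374   0.75997759  0.94309655 -0.36704962  2.10068523 -2.11983237]
```

```bash
cat >h.py <<'E'
import numpy as np,cv2,pickle
from cell import arm
from scipy.spatial.transform import Rotation as Ro
TR=np.array([.4968,.1832,.3083]); MT=np.array([.5242,-.2103,.1181])
def rot(psi,th=0): return (Ro.from_euler("z",psi)*Ro.from_euler("y",-th)*Ro.from_euler("z",np.pi/2)*Ro.from_euler("x",np.pi)).as_euler("xyz")
def st(m=""):
    s=arm.read_state(); print(m,round(s["t"],2),s["tcp_pos"].round(4),s["tcp_rot"].round(3),"F",s["ft_force"].round(1),"w",round(s["width"],4))
def snap(n,f):
    c=arm.read_camera(n); cv2.imwrite(f"pics/{f}.png",c["image"]); pickle.dump(c,open(f+".pkl","wb"))
E
python3 - <<'E'
from h import *
print([arm.ik([*TR[:2],.26],rot(TR[2],t)) is not None for t in(0,.4,.78)],arm.ik([*MT[:2],.26],rot(MT[2])))
arm.movep([*TR[:2],.25],rot(TR[2])); st("above")
arm.movel([*TR[:2],.107],vel=.12); st("at bar")
arm.set_gripper(0.0,90); st("gripped")
arm.movel([*TR[:2],.125],vel=.05); st("lift")
arm.movel([*TR[:2],.29],vel=.12); st("up"); snap("scene","lift")
E
```

```text
[True, True, True] [-0.44637142  0.31290415  1.43707795  0.          1.39161055 -0.56447142]
above 2.9 [0.497  0.1826 0.25  ] [-3.142  0.     1.878] F [0.  0.9 0.5] w 0.0851
at bar 4.24 [0.4971 0.1833 0.1077] [3.14  0.    1.879] F [-0.4 -0.2 -0.5] w 0.0852
gripped 4.9 [0.4969 0.1832 0.1072] [ 3.141 -0.     1.879] F [ 0.3 -0.6  2.8] w 0.0125
lift 5.41 [0.4967 0.1832 0.125 ] [ 3.142 -0.     1.879] F [-0.4  0.1 -5.6] w 0.0125
up 6.93 [0.4966 0.1831 0.2893] [-3.14  -0.     1.879] F [ 0.1  0.4 -5.7] w 0.0128
```

View pics/lift.png

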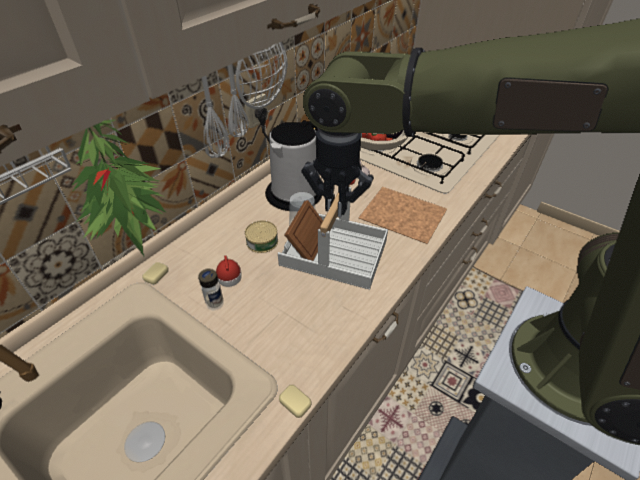

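The tray hangs level in the gripper at about (333,250) with the board still on its rest. Now I'll tip it.

```bash
python3 - <<'E'
from h import *
for d in(12,24,32,40,45):
    arm.movep([*TR[:2],.29],rot(TR[2],np.radians(d))); st(d)
arm.pause(1.0); st("tipped"); snap("scene","tip")
E
```

```text
12 7.33 [0.4961 0.183  0.2903] [ 2.935 -0.     1.879] F [ 0.3  0.1 -4.3] w 0.0122
24 7.67 [0.4966 0.1831 0.29  ] [ 2.728 -0.     1.879] F [-0.1  0.4 -5.2] w 0.0128
32 7.97 [0.4967 0.1832 0.2898] [ 2.589 -0.     1.879] F [-0.4  1.  -5.1] w 0.0125
40 8.26 [0.4968 0.1832 0.2898] [ 2.45  -0.     1.879] F [-0.6 -0.5 -5.2] w 0.0129
45 8.51 [0.4968 0.1832 0.2898] [ 2.362 -0.     1.879] F [-0.1 -0.1 -3.8] w 0.0126
tipped 9.51 [0.4968 0.1832 0.29  ] [2.356 0.    1.879] F [ 0.2 -0.7 -4.8] w 0.0128
```

View pics/tip.png

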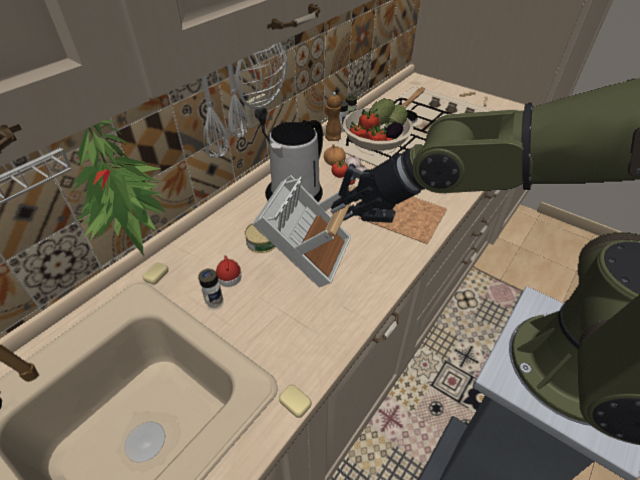

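The tray is tipped at about (305,230). The board has tumbled and its plain back shows on the deck near (328,255). Next I'll level it and carry it over to the mat.

```bash
python3 - <<'E'
from h import *
for d in(30,15,0): arm.movep([*TR[:2],.29],rot(TR[2],np.radians(d)))
st("level")
arm.movel([*MT[:2],.28],rot=rot(MT[2]),vel=.15); st("over mat")
arm.movel([*MT[:2],.14],vel=.1); arm.pause(.3); st("low")
snap("top","lowt"); snap("scene","lows")
a=cv2.imread("pics/lowt.png")[210:340,390:520]; b=cv2.imread("pics/lows.png")[140:260,340:470]
cv2.imwrite("pics/low.png",np.hstack([cv2.resize(a,(400,400),interpolation=2),cv2.resize(b,(400,400),interpolation=2)]))
E
```

```text
level 10.78 [0.4969 0.1833 0.289 ] [ 3.137 -0.     1.879] F [-0.3  0.5 -4.4] w 0.0123
over mat 13.57 [ 0.5243 -0.21    0.2801] [3.141 0.    1.689] F [-0.4 -0.2 -4.8] w 0.0121
low 15.42 [ 0.5242 -0.2103  0.1401] [3.141 0.    1.689] F [ 0.6  0.1 -5.1] w 0.0124
```

View pics/low.png

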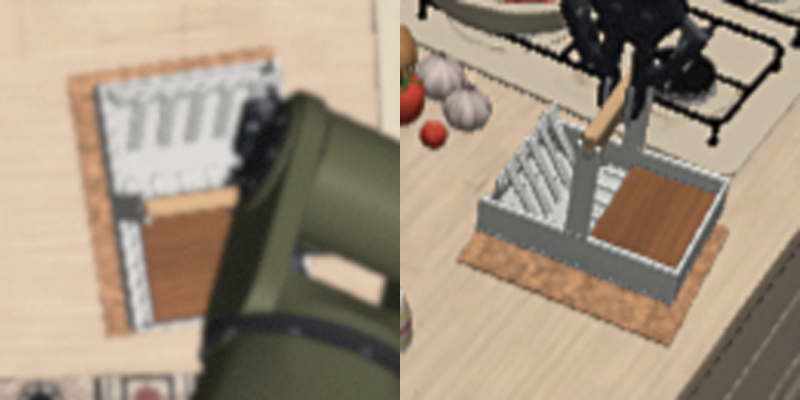

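The board lies flat on the front of the deck with its back up, and the tray is over the mat. The gripper only looks offset because of parallax. I'll lower it now.

```bash
python3 - <<'E'
from h import *
arm.movel([*MT[:2],.120],vel=.05); st()
print(arm.movel([*MT[:2],.108],vel=.02,until_force=3)); st("contact")
arm.pause(.3); arm.set_gripper(.03); st("loosened"); arm.set_gripper(.085); st("open")
arm.movel([*MT[:2],.24],vel=.1)
arm.movep([.38,-.45,.3],rot(MT[2])); arm.pause(.3); st("clear")
snap("top","endt"); snap("scene","ends")
a=cv2.imread("pics/endt.png")[210:340,390:520]; b=cv2.imread("pics/ends.png")[150:270,340:470]
cv2.imwrite("pics/end.png",np.hstack([cv2.resize(a,(400,400),interpolation=2),cv2.resize(b,(400,400),interpolation=2)]))
E
```

```text
16.07 [ 0.5242 -0.2103  0.1198] [-3.141 -0.     1.689] F [ 0.4 -0.2 -4.9] w 0.0124
True
contact 16.5 [ 0.5242 -0.2104  0.1124] [3.141 0.    1.689] F [-0.1 -0.4  1. ] w 0.0124
loosened 17.12 [ 0.5234 -0.2099  0.1114] [-3.139e+00 -2.000e-03  1.689e+00] F [ 0.5  0.4 -0.1] w 0.0298
open 17.7 [ 0.5237 -0.21    0.1118] [-3.140e+00 -1.000e-03  1.689e+00] F [ 0.5 -0.2  0.3] w 0.0849
clear 20.53 [ 0.3805 -0.4495  0.2999] [-3.142 -0.     1.69 ] F [0.  0.  0.4] w 0.0847
```

View pics/end.png

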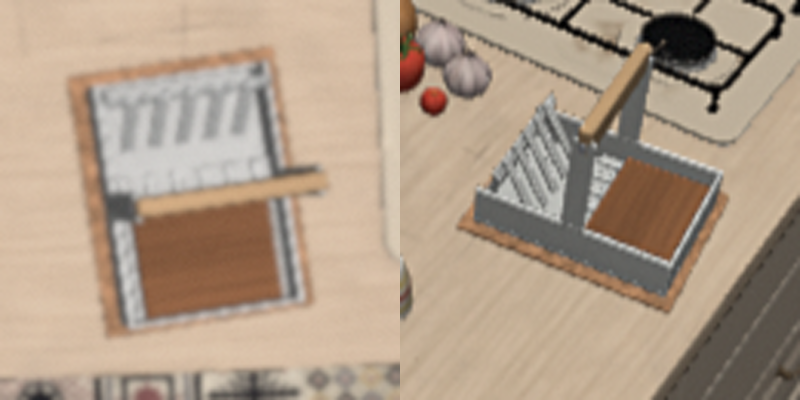

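The tray sits flat on the mat with an even margin all round: corners near (90,88), (268,68), (303,300) and (128,328), mat from (70,75) to (310,310). The board lies flat at the front. The gripper is clear, so I'll hand it in.

```bash
python3 -c "
from cell import arm
print(arm.finish_job())"
```

```text
the job is handed in; nothing more can be done
None
```

The job is handed in: the last pictures show the board tumbled onto its front and lying flat in the tray, which stands released on the cork mat, centred and square to within a few millimetres by eye. The clock read about 20.5 s of the 54 s allowed; the hand-in call returned no verdict.

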